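# Hold the called beacon lamp lit in the spring-return bayonet tester

## Task

Look which colour of tag lies in the tester's white bay and take the beacon lamp of that colour out of the rack. Put it into the tester's bayonet socket with its ears in line with the black marks at the socket's slot, push it down against the spring, twist it clockwise (seen from above) a quarter turn until it stops, and finish while still gripping it and holding it seated and turned: do not let go, the socket springs back. Leave the other two lamps in the rack and everything else on the bench as it is.

Things in the scene. Friction and masses are not known exactly. Their poses are not given: they have to be found in the camera images.
- tester: blue lamp tester, fixed to the table, 150 x 190 x 56 mm high (its x, y, z). Origin: centre of its underside, z up. On top stand a square aluminium keyhole plate (64 x 64 mm, top 64 mm above the table) with the spring-loaded bayonet socket, and beside it a row of three tag bays
- socket (a point): centre of the socket on the plate's top face (64 mm above the table), axes as the tester. Opening: hole 26 mm across flats, crossed by a slot 11 mm wide and 46 mm long along the tester's x (black marks at its ends). Plate 8 mm thick, open well under it. A lamp's pins pass under the plate, and the lamp can turn, only with its flange less than 3 mm above the plate
- next_bay (a point): centre of the white 42 mm square bay (the bay at the tester's -x end of the row): the tag lying here names the lamp to test now. The other two bays are black, 45 and 90 mm farther along the tester's x
- socket_turn (a joint): turn of the socket's rotor, rad: 0 at rest, grows clockwise seen from above (negative yaw), stop at 1.45. The lamp's pins pick it up after about 0.1 rad of the lamp's own turn, so the lamp turns about 1.5 rad in all. A return spring resists with 0.1 to 0.3 N m, plus friction, and turns it back when let go
- socket_press (a joint): depth of the socket's spring plunger, m: 0 at rest, when it meets the foot of a lamp whose flange is 10 mm above the plate (5 N); 0.010 with the flange flat on the plate (11 N); 0.007 with the turned lamp's pins up against the plate's underside
- rack: plywood lamp rack, fixed, 85 x 270 x 45 mm high, origin at the centre of its underside; three through holes of 44 mm diameter in a row along its y, 85 mm apart, each holding a lamp by its flange
- lamp_red: lamp with red dome, 100 to 210 g, upright in a rack hole. Origin: centre of flange underside, z up. Flange dia 58, 5 thick, white ears along +-x to 37 mm from the axis; square grip body 44 x 44 mm, 5 to 42 mm up, sides square to x and y; dome dia 40 up to 58 mm. Below: shank dia 22, from -19 mm tapering to dia 14 at its foot, -26 mm; round pins dia 7 along +-x under the ears, 41 mm overall, axis at -14.5 mm
- tag_red: red disc, diameter 30 mm, 5 mm thick, fixed in one of the tester's three bays; origin at the centre of its underside
- lamp_green: lamp with green dome, 100 to 210 g, upright in a rack hole. Origin: centre of flange underside, z up. Flange dia 58, 5 thick, white ears along +-x to 37 mm from the axis; square grip body 44 x 44 mm, 5 to 42 mm up, sides square to x and y; dome dia 40 up to 58 mm. Below: shank dia 22, from -19 mm tapering to dia 14 at its foot, -26 mm; round pins dia 7 along +-x under the ears, 41 mm overall, axis at -14.5 mm
- tag_green: green disc, diameter 30 mm, 5 mm thick, fixed in one of the tester's three bays; origin at the centre of its underside
- lamp_blue: lamp with blue dome, 100 to 210 g, upright in a rack hole. Origin: centre of flange underside, z up. Flange dia 58, 5 thick, white ears along +-x to 37 mm from the axis; square grip body 44 x 44 mm, 5 to 42 mm up, sides square to x and y; dome dia 40 up to 58 mm. Below: shank dia 22, from -19 mm tapering to dia 14 at its foot, -26 mm; round pins dia 7 along +-x under the ears, 41 mm overall, axis at -14.5 mm
- tag_blue: blue disc, diameter 30 mm, 5 mm thick, fixed in one of the tester's three bays; origin at the centre of its underside
- screwdriver: bystander: screwdriver with orange handle lying on the table, 180 mm long; origin on its underside
- jar: bystander: small jar with black cap, diameter 44 mm, 60 mm high; origin under its middle
- wrench: bystander: steel wrench lying on the table, 170 mm long; origin on its underside
- can: bystander: can with yellow label, diameter 60 mm, 110 mm high; origin under its middle
- mug: bystander: white mug, diameter 76 mm, 85 mm high; origin under its middle
- partbox: bystander: cardboard box 70 x 100 x 40 mm high; origin under its middle
Mind the look-alikes: they are no part of the job. What is shaped like the lamp_green but orange is not meant.

How it is judged (in metres and radians):
On the way:
1. the called lamp is pushed down in the socket, not yet turned (value of joint socket_turn below 0.5 rad and value of joint socket_press above 0.004 m and ((horizontal distance between tag_red and next_bay below 0.02 m and horizontal distance between lamp_red and socket below 0.005 m and z of lamp_red in the frame of socket below 0.006 m and angle between lamp_red's own z axis and vertical below 0.12 rad) or (horizontal distance between tag_green and next_bay below 0.02 m and horizontal distance between lamp_green and socket below 0.005 m and z of lamp_green in the frame of socket below 0.006 m and angle between lamp_green's own z axis and vertical below 0.12 rad) or (horizontal distance between tag_blue and next_bay below 0.02 m and horizontal distance between lamp_blue and socket below 0.005 m and z of lamp_blue in the frame of socket below 0.006 m and angle between lamp_blue's own z axis and vertical below 0.12 rad))), for 0.05 s.
At the end, for the whole second after the job is handed in: For the last second the called lamp is in the socket (within 5 mm of centre, tilt < 0.12 rad, flange < 5 mm above the plate), plunger pressed > 5 mm, rotor turned > 1.2 rad, fingers gripping the lamp with > 1 N; the other two lamps within 30 mm of their start (value of joint socket_turn above 1.2 rad and value of joint socket_press above 0.005 m and ((horizontal distance between tag_red and next_bay below 0.02 m and horizontal distance between lamp_red and socket below 0.005 m and z of lamp_red in the frame of socket below 0.005 m and angle between lamp_red's own z axis and vertical below 0.12 rad and contact force between the fingers and lamp_red above 1 N and distance of each of lamp_green, lamp_blue from where it was at the start of the episode below 0.03 m) or (horizontal distance between tag_green and next_bay below 0.02 m and horizontal distance between lamp_green and socket below 0.005 m and z of lamp_green in the frame of socket below 0.005 m and angle between lamp_green's own z axis and vertical below 0.12 rad and contact force between the fingers and lamp_green above 1 N and distance of each of lamp_red, lamp_blue from where it was at the start of the episode below 0.03 m) or (horizontal distance between tag_blue and next_bay below 0.02 m and horizontal distance between lamp_blue and socket below 0.005 m and z of lamp_blue in the frame of socket below 0.005 m and angle between lamp_blue's own z axis and vertical below 0.12 rad and contact force between the fingers and lamp_blue above 1 N and distance of each of lamp_red, lamp_green from where it was at the start of the episode below 0.03 m))); the arm keeps its last pose, push and grip.
It fails at once if a lamp that was not called is taken or moved more than 30 mm ((not (horizontal distance between tag_red and next_bay below 0.02 m) and distance of lamp_red from where it was at the start of the episode above 0.03 m) or (not (horizontal distance between tag_green and next_bay below 0.02 m) and distance of lamp_green from where it was at the start of the episode above 0.03 m) or (not (horizontal distance between tag_blue and next_bay below 0.02 m) and distance of lamp_blue from where it was at the start of the episode above 0.03 m)).
It fails at once if a bystander is moved more than 40 mm (distance of any of screwdriver, jar, wrench, can, mug, partbox from where it was at the start of the episode above 0.04 m).
It also fails if it takes over 45 s, if anything falls off the work surface, if the arm or the gripper's body presses on something with over 40 N, if the wrist force passes 120 N, or if a joint passes its speed limit or range.

## Robot

A 7-joint arm with a two-finger parallel gripper is mounted at the origin on the work surface. World frame = base frame: x ahead of the robot, y to its left, z up, the work surface at z = 0. Lengths are in m, angles in degrees, forces in N, time in s.
With the tool pointing down it reaches from about 0.425 to 0.875 m from the base axis. Payload 4.7 kg.
Tool frame: the origin (TCP) lies on the mounting face of the last link; the fingertips stand 182 mm ahead of it and the grasp point (between the pads) lies 164 mm ahead of it; z points along the fingers, x is the direction in which the jaws open and shut, and the axes are right-handed (so a half turn about z gives the same grasp; the last joint's range is limited). The gripper opens to 87 mm and grips with 3 to 60 N. Pads are 19 mm wide; open, the fingers measure 117 mm over their backs; the gripper's body (75 mm by 190 mm) begins 51 mm behind the grasp point.
Start: joints at [65.208, 18.392, -4.016, 83.108, 1.295, 78.541, -3.26], TCP at [0.281, -0.586, 0.405] pointing down, gripper open.
Joint ranges: [-163.93, 163.93], [-17.29, 119.83], [-79.2, 71.16], [3.27, 140.29], [-89.18, 269.18], [5.43, 117.66], [-154.24, 154.24]. Speed limits (degrees/s): [147.25, 147.25, 180, 180, 180, 180, 180].

## Interface

Orientations are given as [roll, pitch, yaw] about the fixed x, y, z axes, in that order (R = Rz(yaw) Ry(pitch) Rx(roll)).
In Python, from cell import status, cams, env, outline_of, landmark_of gives the robot as it stands. The module is installed in compiled form; this text tells all that it offers.
- The arm moves only by the tool jog_arm, never from a script. Its argument "rows" is a list of rows, each a list of 7 numbers: the closure, from 0 (fully open) to 1 (shut), then the shift along the tool's x, y, z in m, then the turn, a rotation vector about the tool's x, y, z in degrees. A call has 1 to 12 rows; each row shifts and turns the commanded pose from where the row before left it, along the tool's axes as they then stand; what a row does not reach is not made up. A row lasts 1/12 s, in which the tool goes at most 41.7 mm and 7.16 degrees, less where a joint would pass 70% of its speed; a pose out of reach is approached as far as the arm can. A call with a gripper value outside its range is refused whole. The fingers move at their own pace and stop on an object; "grip_force" is the grip in N (left out, the last holds). Time passes only in rows, so rows that do not move let the fingers close. It gives the time, the measured TCP pose, the force and the opening at its end, in the units of the state.
- status.get_obs(): the state, without advancing time (a new reading comes with each control period).
- cams.read_camera(name): name is "scene" or "side" or "wrist"; returns (picture, depth): 480x640x3 uint8, red, green, blue; 480x640 float32, m along the optical axis (not along the pixel's ray), 0 where there is no reading.
- cams.camera_params(name): a dict with "vfov" (degrees; the focal length in pixels is half the picture's height over the tangent of half this angle, whatever the lens; pixels are square), "cx", "cy" (the principal point, pixels), "eye" and "attitude" of the camera in the world. Camera axes: x right, y up, looking along -z (the intrinsics and any distortion apply to the point x, -y, -z); pixel columns grow to the right and rows downward; lengths in m; the calibration is good to about 2 mm. The wrist camera is an equidistant fisheye: a pixel r from the principal point sees the ray r / f radians off the axis. A picture is of the moment at which its call begins: read the wrist's pose just before it. camera_params takes no time and is no camera call; for the wrist camera it gives the pose at the moment of the call.
- env.sign_off(): hands the job in, once; it reports no verdict.
Trained networks look in the newest picture that a camera, given by its name, has taken for a name from the list of things; names that differ only in an ending like _2 or _b are one class to them, and where a whole thing is asked for, a point or a joint stands for the part that bears it (a point fixed in the world has none). Each returns a list of dicts, best first, with "conf" (0 to 1); they miss things now and then, are a little off and sometimes report something else, mostly with a low value. They report only what shows in the picture. A call takes as long as a camera call. They do not tell look-alikes from the thing itself.
- outline_of(camera, name): "pixels" (480x640 bool, what is visible of it) and "box" ([left, top, right, bottom] in pixels, round what is visible of it).
- landmark_of(camera, name): "position" ([row, column] in pixels: a listed point, or the origin of a listed thing).
The state is a dict: "time_s": time; "qpos": joint angles; "joint_velocities": joint speeds; "effort": joint torques, N m; "tool_pos": TCP position; "tool_rot": TCP orientation; "force": force on the tool from outside, world axes, zero at the start; "wrist_torque": the same for the moment, N m; "grip_width": finger opening in m.
Only numpy, scipy, OpenCV 4.12 (cv2) and the standard library are available. Lean on these libraries where they do the work, as an engineer would, in place of code of your own. Each camera call takes 0.05 s, during which the arm holds its last target. There are 200 camera calls.

## Working session

There is one attempt and no reset: what is moved stays moved. The work goes in short steps, Python scripts to look and compute and a tool call to move; the robot and the scene stay as the last step left them, time stands still between calls to the robot, and variables do not carry over. Pictures are saved under pics/ and viewed, about 8 in all and at most 12, crops included, and the job is handed in when it is done.

Besides the shell and the picture viewer there is one more tool, called after "Call:" in YAML: its name, and indented under it one key for each argument. jog_arm: Moves the arm, as the interface text tells. Its arguments: {"type":"object","properties":{"rows":{"type":"array"},"grip_force":{"type":"number"}},"required":["rows"]}

```bash
mkdir -p pics; cat > h.py <<'E'
import numpy as np, cv2
from cell import status, cams, env, outline_of, landmark_of
from scipy.spatial.transform import Rotation as R
def shot(n):
    p=cams.camera_params(n); im,d=cams.read_camera(n); return p,im,d
def rotm(p):
    a=np.array(p['attitude'],float)
    return a if a.shape==(3,3) else (R.from_euler('xyz',a,degrees=True).as_matrix() if a.size==3 else R.from_quat(a).as_matrix())
def ray(p,rc,fish=False):
    f=240/np.tan(np.radians(p['vfov'])/2); rc=np.atleast_2d(rc).astype(float)
    u=(rc[:,1]-p['cx']);v=(rc[:,0]-p['cy'])
    if fish:
        r=np.hypot(u,v)+1e-9; t=r/f; c=np.c_[u/r*np.sin(t),-v/r*np.sin(t),-np.cos(t)]
    else: c=np.c_[u/f,-v/f,-np.ones(len(u))]
    return c@rotm(p).T
def at_z(p,rc,z,fish=False):
    d=ray(p,rc,fish);e=np.array(p['eye']); return e+d*((z-e[2])/d[:,2])[:,None]
def at_depth(p,rc,dep,fish=False):
    d=ray(p,rc,fish); fw=-rotm(p)[:,2]; return np.array(p['eye'])+d*(dep/(d@fw))[:,None]
E
python3 - <<'E'
from h import *
print(status.get_obs())
for n in ['scene','side','wrist']:
    p,im,d=shot(n); print(n,p); cv2.imwrite(f'pics/{n}0.png',im[:,:,::-1])
    for t in ['next_bay','socket','tag_red','tag_green','tag_blue','lamp_red','lamp_green','lamp_blue','rack','tester']:
        print(t,[(np.round(x['position'],1).tolist(),round(x['conf'],2)) for x in landmark_of(n,t)][:3])
E
```

```text
{'time_s': 0.0, 'qpos': array([65.20887947, 18.43788709, -4.01693536, 83.17464052,  1.29498499,
       78.54112616, -3.2614178 ]), 'joint_velocities': array([-0.0075339 ,  0.01307312,  0.05681478, -0.10873036, -0.00160767,
       -0.00631211,  0.05922571]), 'effort': array([-8.96834881e-04, -4.91289639e+01, -4.04193560e-01, -3.12528169e+01,
       -6.37866464e-02,  4.37572156e-02,  1.57159648e-04]), 'tool_pos': array([ 0.28073781, -0.58601513,  0.40367696]), 'tool_rot': array([ 1.79994671e+02,  1.08404626e-01, -6.43992293e+01]), 'force': array([ 0.02128607, -0.70379622, -0.23057463]), 'wrist_torque': array([-0.04135045, -0.00291322, -0.00900318]), 'grip_width': 0.08699569865666468}
scene {'vfov': 47.1011638046158, 'cx': 319.27916044809683, 'cy': 227.34806127358377, 'eye': array([1.10170919, 0.34736657, 1.15157047]), 'attitude': array([ 33.06404146,   0.22165953, 121.1706121 ])}
next_bay []
socket []
tag_red [([175.5, 239.2], 0.63)]
tag_green [([188.7, 227.0], 0.47)]
tag_blue [([201.4, 213.4], 0.53)]
lamp_red [([309.7, 400.0], 0.71)]
lamp_green [([291.1, 469.8], 0.81), ([201.7, 258.2]
[... 444 characters left out ...]
, 0.62)]
tag_red [([175.9, 357.4], 0.42)]
tag_green [([176.6, 340.2], 0.36)]
tag_blue [([201.2, 408.8], 0.61), ([176.6, 324.8], 0.52)]
lamp_red [([298.9, 300.8], 0.94), ([178.8, 359.2], 0.28), ([197.7, 409.6], 0.2)]
lamp_green [([350.3, 352.2], 0.96), ([326.0, 297.4], 0.88)]
lamp_blue [([276.1, 300.4], 0.77)]
rack [([313.7, 298.8], 0.69)]
tester [([208.5, 340.7], 0.89)]
wrist {'vfov': 65.70646984690485, 'cx': 321.27304396559185, 'cy': 246.73123237598864, 'eye': array([ 0.35425423, -0.55053632,  0.38385688]), 'attitude': array([-1.72216024e+01, -4.61549194e-02, -6.43898347e+01])}
next_bay []
socket []
tag_red []
tag_green []
tag_blue []
lamp_red []
lamp_green []
lamp_blue []
rack []
tester []
```

View pics/scene0.png

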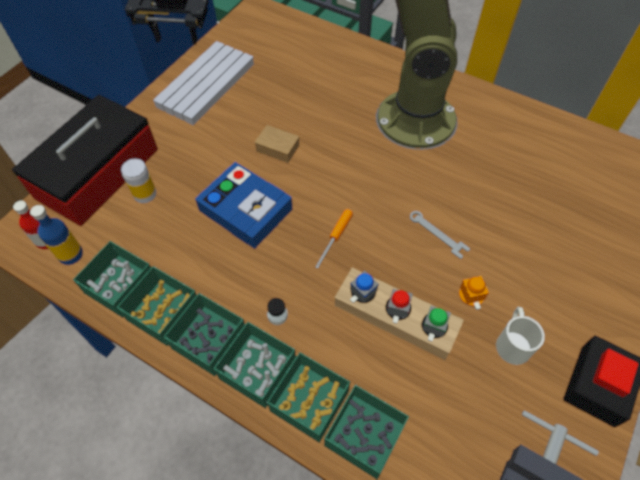

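View pics/side0.png

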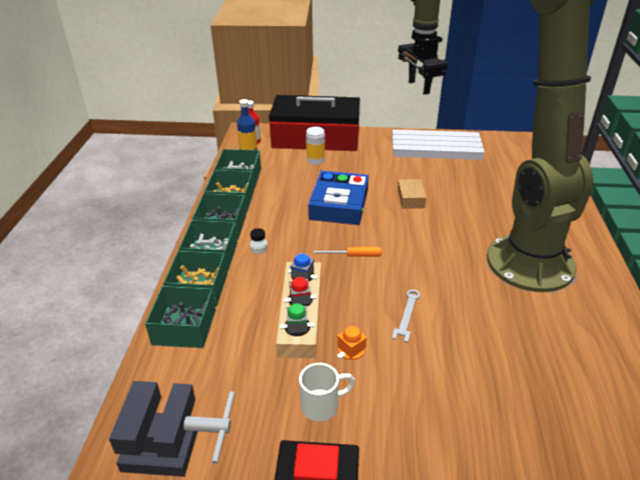

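Scene picture: the red tag lies in the white bay (row 175, col 239); green (188,227) and blue (201,213) lie in the black bays. The lamp domes in the rack are blue (285,363), red (299,400) and green (317,438). The orange look-alike at (291,472) stands outside the rack. So the called lamp is the red one, in the middle hole. The side view agrees, with the red dome at (286,300).

```bash
python3 - <<'E'
from h import *
for n in ['scene','side']:
    p,im,d=shot(n); print(n)
    for t in ['tag_red','tag_green','tag_blue']:
        for x in landmark_of(n,t)[:2]: print(t,np.round(at_z(p,x['position'],.058)[0],4),round(x['conf'],2))
    for t in ['socket']:
        for x in landmark_of(n,t)[:1]: print(t,np.round(at_z(p,x['position'],.064)[0],4))
    for t in ['lamp_red','lamp_blue','lamp_green']:
        for x in landmark_of(n,t)[:3]: print(t,np.round(at_z(p,x['position'],.045)[0],4),x['conf'])
    rr,cc=np.mgrid[0:480,0:640]; P=at_depth(p,np.c_[rr.ravel(),cc.ravel()],d.ravel())
    ok=d.ravel()>0
    for t,z0,z1,col in [('rack',.04,.05,None),('tester',.05,.061,None),('tester',.061,.068,None)]:
        o=outline_of(n,t)[0]['pixels']
        m=o.ravel()&ok&(P[:,2]>z0)&(P[:,2]<z1)
        q=P[m]; r=cv2.minAreaRect(q[:,:2].astype(np.float32)*1000); print(t,z0,m.sum(),np.round(np.median(q[:,2]),4),r)
    rgb=im.reshape(-1,3).astype(int)
    for c,nm in [(0,'red'),(1,'green'),(2,'blue')]:
        oth=[k for k in range(3) if k!=c]
        m=ok&(rgb[:,c]-rgb[:,oth].max(1)>(60 if c!=2 else 80))&(P[:,2]>.082)&(P[:,2]<.11)&(np.linalg.norm(P[:,:2]-P[ok&True][:,:2].mean(0),axis=1)<1)&(P[:,0]>.3)&(P[:,0]<.8)&(abs(P[:,1])<.45)
        q=P[m]; 
        if len(q): print('dome',nm,m.sum(),np.round(np.median(q,0),4),np.round(q.min(0),3),np.round(q.max(0),3))
E
```

```text
scene
tag_red [ 0.4616 -0.2773  0.058 ] 0.63
tag_green [ 0.5143 -0.282   0.058 ] 0.39
tag_blue [ 0.5135 -0.2819  0.058 ] 0.67
tag_blue [ 0.5536 -0.2842  0.058 ] 0.62
socket [ 0.5148 -0.1873  0.064 ]
lamp_red [0.5878 0.2316 0.045 ] 0.85
lamp_blue [0.5907 0.229  0.045 ] 0.28
lamp_green [0.5691 0.3128 0.045 ] 0.82
lamp_green [0.4618 0.351  0.045 ] 0.74
rack 0.04 2381 0.0441 ((579.2275390625, 227.48434448242188), (88.81890106201172, 270.33734130859375), 2.6152184009552)
tester 0.05 3059 0.0551 ((514.7714233398438, -231.78453063964844), (192.42491149902344, 152.96278381347656), 84.25263214111328)
tester 0.061 434 0.0634 ((528.8297119140625, -231.82241821289062), (160.55624389648438, 125.97221374511719), 89.10136413574219)
dome red 318 [0.5791 0.2312 0.0983] [0.442 0.208 0.082] [0.598 0.366 0.107]
dome green 203 [0.5786 0.3117 0.0999] [0.56  0.296 0.091] [0.594 0.328 0.105]
dome blue 138 [0.585  0.1426 0.1004] [0.569 0.128 0.096] [0.599 0.157 0.106]
side
tag_red [ 0.4587 -0.2789  0.058 ] 0.47
tag_green [ 0.506 -0.298  0.058] 0.61
tag_blue [ 0.556  -0.3029  0.058 ] 0.42
socket [ 0.5256 -0.1689  0.064 ]
lamp_red [0.5713 0.2269 0.045 ] 0.64
lamp_blue [0.5786 0.3148 0.045 ] 0.59
lamp_blue [ 0.5049 -0.3204  0.045 ] 0.32
lamp_green [0.5791 0.3053 0.045 ] 0.88
lamp_green [0.4528 0.3789 0.045 ] 0.88
rack 0.04 1350 0.0449 ((579.1316528320312, 228.09983825683594), (85.56501007080078, 274.5355529785156), 2.7038609981536865)
tester 0.05 0 nan ((0.0, 0.0), (0.0, 0.0), 0.0)
tester 0.061 0 nan ((0.0, 0.0), (0.0, 0.0), 0.0)
dome red 319 [0.5697 0.2425 0.0947] [0.44  0.2   0.082] [0.596 0.373 0.106]
dome green 198 [0.5736 0.3194 0.1002] [0.557 0.288 0.085] [0.59  0.333 0.106]
dome blue 152 [0.5807 0.1497 0.1   ] [0.563 0.128 0.089] [0.597 0.166 0.106]
  return _methods._mean(a, axis=axis, dtype=dtype,
  ret = ret.dtype.type(ret / rcount)
```

Call:
jog_arm:
  rows:
    - [0,-0.0198,-0.0311,0,0,0,0]
    - [0,-0.0198,-0.0311,0,0,0,0]
    - [0,-0.0198,-0.0311,0,0,0,0]
    - [0,-0.0198,-0.0311,0,0,0,0]
    - [0,-0.0198,-0.0311,0,0,0,0]
    - [0,-0.0198,-0.0311,0,0,0,0]
    - [0,-0.0198,-0.0311,0,0,0,0]
    - [0,-0.0198,-0.0311,0,0,0,0]
    - [0,-0.0198,-0.0311,0,0,0,0]
    - [0,-0.0198,-0.0311,0,0,0,0]
    - [0,-0.0198,-0.0311,0,0,0,0]
    - [0,-0.0198,-0.0311,0,0,0,0]

```text
time_s: 3.75
tool_pos: [0.5153, -0.209, 0.4051]
tool_rot: [-180.0, -0.0, -64.4]
force: [0.3, -0.1, -0.5]
grip_width: 0.0868
```

Call:
jog_arm:
  rows:
    - [0,0,0,0,0,0,-6.5]
    - [0,0,0,0,0,0,-6.5]
    - [0,0,0,0,0,0,-6.5]
    - [0,0,0,0,0,0,-6.5]
    - [0,0,0,0,0,0,-6.5]
    - [0,0,0,0,0,0,-6.5]
    - [0,0,0,0,0,0,-6.5]
    - [0,0,0,0,0,0,-6.5]
    - [0,0,0,0,0,0,-6.5]
    - [0,0,0,0,0,0,0]
    - [0,0,0,0,0,0,0]

```text
time_s: 4.67
tool_pos: [0.5147, -0.2107, 0.4048]
tool_rot: [180.0, -0.0, -6.1]
force: [1.4, -0.0, -0.5]
grip_width: 0.0872
```

```bash
python3 - <<'E'
from h import *
p,im,d=shot('wrist'); print(p); np.savez('w1.npz',im=im,d=d); cv2.imwrite('pics/w1.png',im[:,:,::-1])
for t in ['socket','next_bay','tag_red','tag_green','tag_blue']:
    print(t,[(x['position'],np.round(at_z(p,x['position'],.064 if t=='socket' else .058,True)[0],4),round(x['conf'],2)) for x in landmark_of('wrist',t)[:2]])
E
```

```text
{'vfov': 65.70646984690485, 'cx': 321.27304396559185, 'cy': 246.73123237598864, 'eye': array([ 0.52315328, -0.12915686,  0.38388636]), 'attitude': array([-17.26087608,  -0.02809002,  -6.07774967])}
socket [([201.8, 323.2], array([ 0.5188, -0.1874,  0.064 ]), 0.78)]
next_bay [([302.8, 278.2], array([ 0.4647, -0.2824,  0.058 ]), 0.89)]
tag_red [([302.7, 278.2], array([ 0.4648, -0.2823,  0.058 ]), 0.69), ([231.4, 323.8], array([ 0.5164, -0.2156,  0.058 ]), 0.3)]
tag_green [([298.8, 325.5], array([ 0.5111, -0.2827,  0.058 ]), 0.63)]
tag_blue [([300.4, 365.4], array([ 0.5495, -0.2888,  0.058 ]), 0.85), ([14.0, 486.6], array([ 0.6891, -0.0212,  0.058 ]), 0.75)]
```

View pics/w1.png

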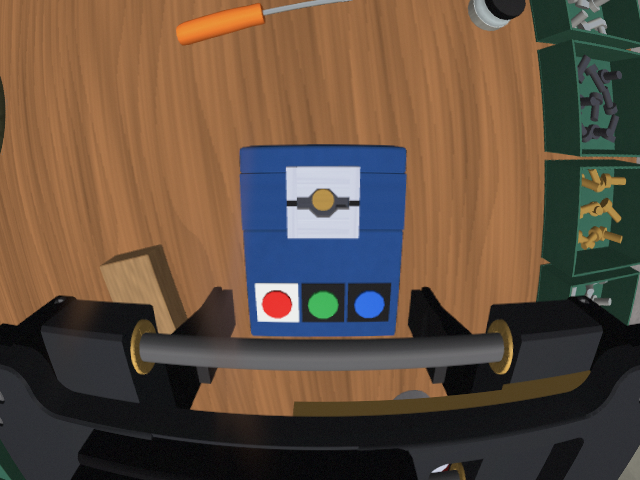

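The wrist view confirms it: red tag in the white bay at (303,277), socket at (202,323), marks along the tester's x. Next I measure the plate precisely.

```bash
cat >> h.py <<'E'
def plate(p,im,d,zp=.064,near=None):
    P=at_z(p,np.argwhere(np.ones((480,640))),zp,True)[:,:2].reshape(480,640,2)
    m=((im.min(2)>150)&(np.linalg.norm(P-near,axis=2)<.06)).astype(np.uint8)
    c=max(cv2.findContours(m,cv2.RETR_EXTERNAL,cv2.CHAIN_APPROX_NONE)[0],key=cv2.contourArea)[:,0,:]
    q=at_z(p,c[:,::-1],zp,True)[:,:2]; r=cv2.minAreaRect((q*1000).astype(np.float32))
    # marks: dark pixels inside the plate, PCA
    lum=im.astype(int).max(2); a=np.radians(r[2])
    dq=P*1000-np.array(r[0]); u=dq[...,0]*np.cos(a)+dq[...,1]*np.sin(a); v=-dq[...,0]*np.sin(a)+dq[...,1]*np.cos(a)
    k=(lum<130)&(abs(u)<30)&(abs(v)<30); qq=P[k]*1000
    w,V=np.linalg.eigh(np.cov(qq.T)); ang=np.degrees(np.arctan2(V[1,1],V[0,1]))
    rr=cv2.minAreaRect(qq.astype(np.float32))
    Z=at_depth(p,np.argwhere(m),d[m>0],True)[:,2]
    return r,rr,ang,np.median(Z)
E
python3 - <<'E'
from h import *
p,im,d=shot('wrist'); print(plate(p,im,d,near=[.519,-.187]))
E
```

```text
(((520.0758666992188, -170.65455627441406), (28.167781829833984, 63.384761810302734), 84.0831298828125), ((518.4949340820312, -187.9214630126953), (24.040590286254883, 59.56074905395508), 84.08257293701172), np.float64(174.23086052227052), np.float64(0.06315108047716425))
```

Call:
jog_arm:
  rows:
    - [0,0,-0.016,0.027,0,0,0]
    - [0,0,-0.016,0.027,0,0,0]
    - [0,0,-0.016,0.027,0,0,0]
    - [0,0,0,0,0,0,0]
    - [0,0,0,0,0,0,0]

```text
time_s: 5.43
tool_pos: [0.5193, -0.1622, 0.3228]
tool_rot: [-180.0, 0.2, -5.8]
force: [0.5, -0.4, 0.3]
grip_width: 0.0872
```

```bash
cat >> h.py <<'E'
def plate2(p,im,d,near,zp=.064):
    P=at_z(p,np.argwhere(np.ones((480,640))),zp,True)[:,:2].reshape(480,640,2)
    rgb=im.astype(int)
    m=((rgb.min(2)>150)&(np.linalg.norm(P-near,axis=2)<.05)).astype(np.uint8)
    m=cv2.morphologyEx(m,cv2.MORPH_CLOSE,np.ones((15,15)))
    c=max(cv2.findContours(m,cv2.RETR_EXTERNAL,cv2.CHAIN_APPROX_NONE)[0],key=cv2.contourArea)[:,0,:]
    r=cv2.minAreaRect((at_z(p,c[:,::-1],zp,True)[:,:2]*1000).astype(np.float32))
    Z=at_depth(p,np.argwhere(m),d[m>0],True)[:,2]
    return r,np.median(Z)
E
python3 - <<'E'
from h import *
p,im,d=shot('wrist'); print(p['eye'],status.get_obs()['tool_pos']); print(plate2(p,im,d,[.5185,-.188])); print(plate(p,im,d,near=[.5185,-.188])[1:3])
for t in ['socket','tag_red']:
    print(t,[(x['position'],np.round(at_z(p,x['position'],.064 if t=='socket' else .058,True)[0],4),round(x['conf'],2)) for x in landmark_of('wrist',t)[:2]])
o=np.load('w1.npz'); 
p0=dict(p);p0.update(eye=np.array([.52315328,-.12915686,.38388636]),attitude=np.array([-17.26087608,-0.02809002,-6.07774967]))
print(plate2(p0,o['im'],o['d'],[.5185,-.188]))
E
```

```text
[ 0.5272969  -0.08055382  0.30186913] [ 0.51986804 -0.16342095  0.32431395]
(((518.2443237304688, -187.91746520996094), (63.661048889160156, 63.72532272338867), 84.0056381225586), np.float64(0.06313615478240281))
(((519.5399169921875, -177.0026092529297), (47.059669494628906, 59.41386795043945), 84.25616455078125), np.float64(-177.9433683407706))
socket [([291.6, 324.7], array([ 0.5184, -0.1868,  0.064 ]), 0.77)]
tag_red [([397.1, 270.6], array([ 0.463 , -0.2838,  0.058 ]), 0.8)]
(((518.28369140625, -187.90362548828125), (62.699920654296875, 63.452056884765625), 83.93169403076172), np.float64(0.06306421974530038))
```

Call:
jog_arm:
  rows:
    - [0,0.0018,-0.0306,-0.005,0,0,0]
    - [0,0.0018,-0.0306,-0.005,0,0,0]
    - [0,0.0018,-0.0306,-0.005,0,0,0]
    - [0,0.0018,-0.0306,-0.005,0,0,0]
    - [0,0.0018,-0.0306,-0.005,0,0,0]
    - [0,0.0018,-0.0306,-0.005,0,0,0]
    - [0,0.0018,-0.0306,-0.005,0,0,0]
    - [0,0.0018,-0.0306,-0.005,0,0,0]
    - [0,0.0018,-0.0306,-0.005,0,0,0]
    - [0,0.0018,-0.0306,-0.005,0,0,0]
    - [0,0.0018,-0.0306,0,0,0,0]
    - [0,0.0018,-0.0306,0,0,0,0]

```text
time_s: 6.58
tool_pos: [0.5802, 0.2004, 0.3761]
tool_rot: [-180.0, -0.2, -6.1]
force: [0.6, -0.3, 0.1]
grip_width: 0.0871
```

Call:
jog_arm:
  rows:
    - [0,0,0,0,0,0,-4.3]
    - [0,0,0,0,0,0,-4.3]
    - [0,0,0,0,0,0,0]
    - [0,0,0,0,0,0,0]
    - [0,0,0,0,0,0,0]

```text
time_s: 7.0
tool_pos: [0.5795, 0.199, 0.3746]
tool_rot: [180.0, -0.1, 2.5]
force: [0.2, -0.4, 0.5]
grip_width: 0.0871
```

```bash
python3 - <<'E'
from h import *
s=status.get_obs();print(s['tool_pos'],s['tool_rot'])
p,im,d=shot('wrist'); print(p['eye'],p['attitude'])
for x in landmark_of('wrist','lamp_red')[:2]: print(x['position'],at_z(p,x['position'],.045,True),x['conf'])
o=outline_of('wrist','lamp_red'); print([(x['box'],round(x['conf'],2)) for x in o])
b=np.array(o[0]['box']).astype(int); c=((b[:2]+b[2:])/2).astype(int); l,t=max(c[0]-100,0),max(c[1]-75,0)
crop=im[t:t+150,l:l+200]; print(l,t); cv2.imwrite('pics/w2.png',cv2.resize(crop,None,fx=4,fy=4,interpolation=cv2.INTER_CUBIC)[:,:,::-1])
np.savez('w2.npz',im=im,d=d,eye=p['eye'],att=p['attitude'])
E
```

```text
[0.57953698 0.1989825  0.37455884] [ 1.79982645e+02 -8.33595578e-02  2.47237397e+00]
[0.57585276 0.28092114 0.35357149] [-17.27243846  -0.09420466   2.48007461]
[201.7, 319.5] [[0.57730209 0.2246873  0.045     ]] 0.89
[]Traceback (most recent call last):
  File "<stdin>", line 6, in <module>
IndexError: list index out of range
```

```bash
python3 - <<'E'
from h import *
p,im,d=shot('wrist')
np.savez('w2.npz',im=im,d=d,eye=p['eye'],att=p['attitude'])
l,t=220,120
cv2.imwrite('pics/w2.png',cv2.resize(im[t:t+150,l:l+200],None,fx=4,fy=4,interpolation=cv2.INTER_CUBIC)[:,:,::-1])
E
```

```text
(no output)
```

View pics/w2.png

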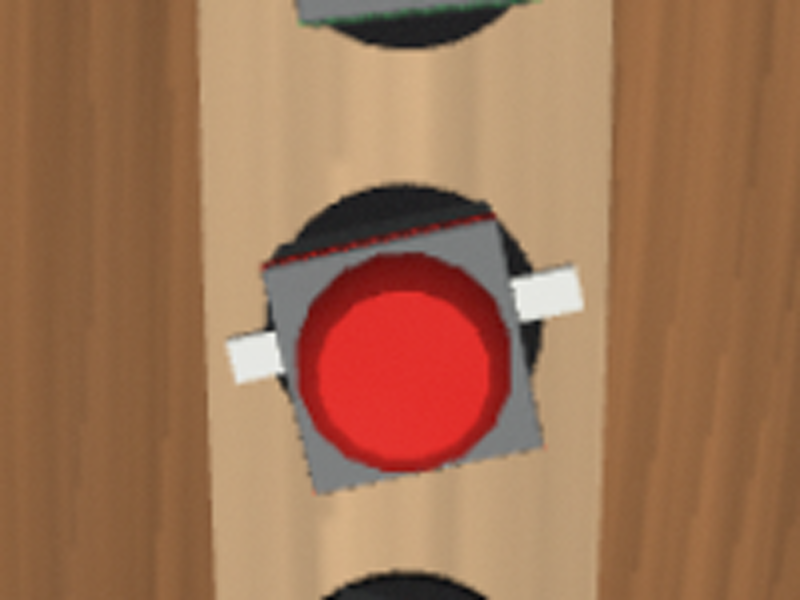

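Enlarged crop: red dome, grey square body and white ears (ends near crop (232,362) and (580,288)), standing in the middle rack hole. This is the called lamp, turned about 15° in the world.

```bash
python3 - <<'E'
from h import *
o=np.load('w2.npz'); p=cams.camera_params('wrist'); p['eye']=o['eye'];p['attitude']=o['att']
px=lambda c:np.array([[(y+.5)/4-.5+120,(x+.5)/4-.5+220] for x,y in c])
B=at_z(p,px([(266,269),(495,217),(543,446),(317,493)]),.087,True)[:,:2]
E=at_z(p,px([(227,340),(237,384),(575,265),(584,310)]),.050,True)[:,:2]
print(B.mean(0),[np.linalg.norm(B[i]-B[i-1]) for i in range(4)]); a=lambda v:np.degrees(np.arctan2(v[1],v[0]))
print(a(B[1]-B[0]),a(B[2]-B[3]),a(B[0]-B[3])-90,a(B[1]-B[2])-90)
L,Rr=E[:2].mean(0),E[2:].mean(0); print((L+Rr)/2,np.linalg.norm(L-Rr),a(Rr-L))
for c,n in [((400,300),'x'),((290,350),'body'),((405,380),'dome'),((250,150),'rack'),((545,290),'ear')]:
    q=px([c]).round().astype(int); print(n,at_depth(p,q,o['d'][q[0,0],q[0,1]],True))
# dome top disc
im=o['im'].astype(int); m=(im[...,0]>210)&(im[...,1]<70); m[:120]=0;m[270:]=0;m[:,:220]=0;m[:,420:]=0
print(m.sum(),at_z(p,[np.argwhere(m).mean(0)],.103,True))
E
```

```text
[0.57769681 0.22742073] [np.float64(0.04311108893244242), np.float64(0.042263981127927196), np.float64(0.04356215518868399), np.float64(0.04306423486923624)]
15.406650593037183 14.792410521816889 14.115803988724238 15.17856852689168
[0.57762099 0.22702028] 0.07384923202508038 14.891532552015692
x [[0.57648889 0.23995793 0.10022934]]
body [[0.55647537 0.227927   0.08628023]]
dome [[0.57777748 0.22659749 0.10344969]]
rack [[0.54384256 0.26158589 0.04361438]]
ear [[0.60645663 0.23543812 0.04818435]]
1363 [[0.57742347 0.22770161 0.103     ]]
```

Call:
jog_arm:
  rows:
    - [0,0,0,0,0,0,-6.25]
    - [0,0,0,0,0,0,-6.25]
    - [0,0.0056,-0.0278,0,0,0,0]
    - [0,0,0,0.03,0,0,0]
    - [0,0,0,0.02,0,0,0]
    - [0,0,0,0.02,0,0,0]
    - [0,0,0,0.01,0,0,0]
    - [0,0,0,0,0,0,0]
    - [0,0,0,0,0,0,0]
    - [0,0,0,0,0,0,0]

```text
time_s: 8.03
tool_pos: [0.5775, 0.2286, 0.2952]
tool_rot: [-180.0, -0.1, 15.2]
force: [0.0, 0.9, -0.1]
grip_width: 0.0874
```

Call:
jog_arm:
  rows:
    - [0,0,0.001,0.02,0,0,0]
    - [0,0,0,0.02,0,0,0]
    - [0,0,0,0.018,0,0,0]
    - [0,0,0,0,0,0,0]
    - [0,0,0,0,0,0,0]
    - [0,0,0,0,0,0,0]

```text
time_s: 8.53
tool_pos: [0.578, 0.2279, 0.2377]
tool_rot: [-180.0, -0.2, 15.2]
force: [-0.5, -0.3, -0.5]
grip_width: 0.0867
```

Call:
jog_arm:
  rows:
    - [1,0,0,0,0,0,0]
    - [1,0,0,0,0,0,0]
    - [1,0,0,0,0,0,0]
    - [1,0,0,0,0,0,0]
    - [1,0,0,0,0,0,0]
    - [1,0,0,0,0,0,0]
    - [1,0,0,0,0,0,0]
    - [1,0,0,0,0,0,0]
  grip_force: 50

```text
time_s: 9.2
tool_pos: [0.5773, 0.2274, 0.2357]
tool_rot: [180.0, 0.0, 15.2]
force: [-0.7, -0.1, 0.1]
grip_width: 0.044
```

Call:
jog_arm:
  rows:
    - [1,0,0,-0.01,0,0,0]
    - [1,0,0,-0.02,0,0,0]
    - [1,0,0,-0.03,0,0,0]
    - [1,0,0,-0.03,0,0,0]
    - [1,0,0,-0.03,0,0,0]
    - [1,0,0,-0.02,0,0,0]
    - [1,0,0,0,0,0,0]
    - [1,0,0,0,0,0,0]
    - [1,0,0,0,0,0,0]

```text
time_s: 9.95
tool_pos: [0.5769, 0.2271, 0.3747]
tool_rot: [180.0, 0.1, 15.2]
force: [0.1, -0.1, -2.5]
grip_width: 0.0437
```

```bash
python3 - <<'E'
from h import *
s=status.get_obs();print(s['tool_pos'],s['tool_rot'],s['force'],s['grip_width'])
p,im,d=shot('wrist')
np.savez('w3.npz',im=im,d=d,eye=p['eye'],att=p['attitude'],tp=s['tool_pos'],tr=s['tool_rot'])
cv2.imwrite('pics/w3.png',im[:,:,::-1])
E
```

```text
[0.57687123 0.22713197 0.3746619 ] [1.79967540e+02 1.05566090e-01 1.52058878e+01] [ 0.1284618  -0.11555906 -2.51090342] 0.04367764508121952
```

View pics/w3.png

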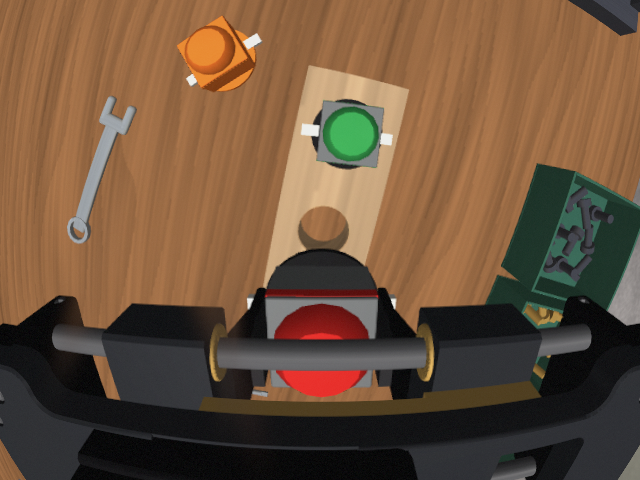

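The lamp is in the hand and upright. Front top edge of the body is at row 291, cols 265–378; ear tips show at (303,248) and (303,395).

```bash
python3 - <<'E'
from h import *
o=np.load('w3.npz'); p=cams.camera_params('wrist'); p['eye']=o['eye'];p['attitude']=o['att']
T=R.from_euler('xyz',o['tr'],degrees=True).as_matrix()
tool=lambda P:np.round(((P-o['tp'])@T)*1000,1)
im=o['im']; 
# find front edge of body: transition rows along columns 280..365
g=im.astype(int)
for c in (275,290,320,350,370):
    col=g[280:300,c]; print(c,col[:, :].tolist()[6:16])
dz=.0
for r,c in ((297,290),(297,320),(297,360),(340,290)):
    print('body',o['d'][r,c],tool(at_depth(p,[[r,c]],o['d'][r,c],True)))
zt=.087+.139
print(tool(at_z(p,[[293.5,268],[293.5,320],[293.5,377]],zt,True)))
cv2.imwrite('pics/w3c.png',cv2.resize(im[285:325,230:410],None,fx=4,fy=4,interpolation=cv2.INTER_CUBIC)[:,:,::-1])
E
```

```text
275 [[45, 48, 47], [48, 48, 48], [49, 47, 45], [79, 27, 23], [86, 14, 15], [88, 13, 11], [88, 14, 13], [88, 14, 13], [108, 21, 17], [118, 36, 32]]
290 [[46, 46, 46], [47, 48, 49], [45, 48, 46], [75, 28, 28], [86, 18, 17], [89, 17, 14], [89, 19, 16], [88, 15, 14], [103, 19, 15], [121, 30, 28]]
320 [[45, 47, 46], [46, 48, 49], [47, 47, 48], [73, 32, 30], [85, 19, 18], [89, 17, 14], [88, 15, 13], [89, 17, 13], [88, 17, 14], [97, 22, 19]]
350 [[49, 48, 49], [47, 47, 48], [48, 48, 48], [64, 35, 34], [84, 22, 21], [89, 15, 15], [88, 15, 14], [88, 17, 14], [89, 18, 17], [103, 26, 25]]
370 [[47, 46, 48], [47, 48, 49], [48, 46, 47], [68, 33, 32], [85, 15, 14], [88, 13, 14], [87, 15, 10], [88, 13, 13], [88, 18, 15], [112, 29, 26]]
body 0.14114976 [[-12.  -21.8 150. ]]
body 0.14178005 [[ -0.5 -21.6 150.6]]
body 0.141466 [[ 14.8 -21.6 150.3]]
body 0.090285346 [[ -7.8 -33.1 100.3]]
[[-20.3 -23.8 148.7]
 [ -0.5 -23.9 148.6]
 [ 21.1 -23.8 148.6]]
```

View pics/w3c.png

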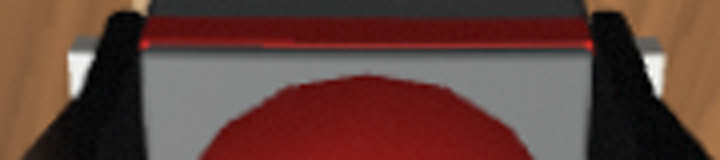

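Call:
jog_arm:
  rows:
    - [1,0,0,0,0,0,7.07]
    - [1,0,0,0,0,0,7.07]
    - [1,0,0,0,0,0,7.07]
    - [1,0,0,0,0,0,0]

```text
time_s: 10.33
tool_pos: [0.5769, 0.2271, 0.3738]
tool_rot: [179.9, 0.2, -6.2]
force: [0.4, -0.4, -2.0]
grip_width: 0.0433
```

Call:
jog_arm:
  rows:
    - [1,-0.00124,0.018,0,0,0,0]
    - [1,-0.00124,0.038,0,0,0,0]
    - [1,-0.00124,0.038,0,0,0,0]
    - [1,-0.00124,0.038,0,0,0,0]
    - [1,-0.00124,0.038,0,0,0,0]
    - [1,-0.00124,0.038,0,0,0,0]
    - [1,-0.00124,0.038,0,0,0,0]
    - [1,-0.00124,0.038,0,0,0,0]
    - [1,-0.00124,0.038,0,0,0,0]
    - [1,-0.00124,0.038,0,0,0,0]
    - [1,-0.00124,0.038,0,0,0,0]
    - [1,-0.00124,0.0208,0,0,0,0]

```text
time_s: 11.33
tool_pos: [0.5168, -0.1929, 0.3744]
tool_rot: [179.9, 0.1, -6.1]
force: [0.6, -0.6, -1.6]
grip_width: 0.0439
```

Call:
jog_arm:
  rows:
    - [1,0,0,0,0,0,0]
    - [1,0,0,0,0,0,0]
    - [1,0,0,0,0,0,0]

```text
time_s: 11.58
tool_pos: [0.5186, -0.1865, 0.3749]
tool_rot: [-179.9, 0.1, -5.8]
force: [0.0, 0.1, -2.0]
grip_width: 0.0434
```

Call:
jog_arm:
  rows:
    - [1,0,0,0.02,0,0,0]
    - [1,0,0,0.03,0,0,0]
    - [1,0,0,0.02,0,0,0]
    - [1,0,0,0.01,0,0,0]
    - [1,0,0,0,0,0,0]
    - [1,0,0,0,0,0,0]
    - [1,0,0,0,0,0,0]

```text
time_s: 12.17
tool_pos: [0.5195, -0.187, 0.2972]
tool_rot: [180.0, -0.1, -5.9]
force: [1.2, 0.5, -1.6]
grip_width: 0.0437
```

```bash
python3 - <<'E'
from h import *
a=[];E=[]
for i in range(6):
    s=status.get_obs(); a.append(np.r_[s['tool_pos']*1000,(s['tool_rot']+360)%360,s['force']]); p,im,d=shot('wrist'); E.append(p['eye'])
print(np.round(np.mean(a,0),2),np.round(np.std(a,0),2),np.mean(E,0))
cv2.imwrite('pics/w4.png',im[:,:,::-1]); np.savez('w4.npz',im=im,d=d)
p,im,d=shot('side'); cv2.imwrite('pics/s4.png',cv2.resize(im[130:240,270:410],None,fx=5,fy=5,interpolation=cv2.INTER_CUBIC)[:,:,::-1])
E
```

```text
[ 5.1927e+02 -1.8740e+02  2.9717e+02  1.7995e+02  3.5987e+02  3.5402e+02
 -2.0000e-02 -2.7000e-01 -1.2100e+00] [0.21 0.2  0.24 0.01 0.02 0.03 0.86 0.53 0.4 ] [ 0.52760972 -0.10582404  0.2761829 ]
```

View pics/w4.png

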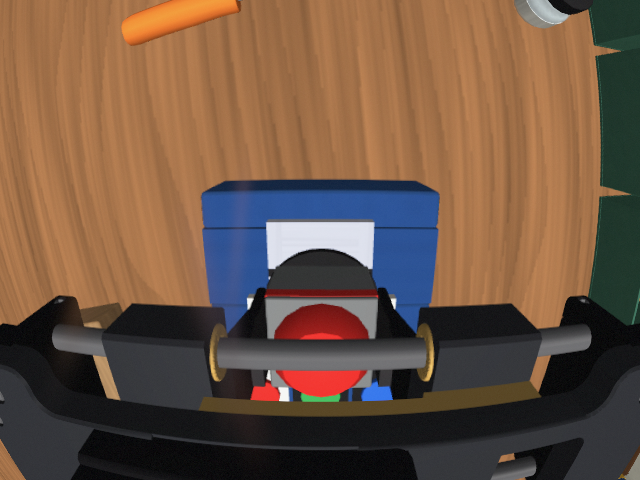

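```bash
python3 - <<'E'
from h import *
o=np.load('w4.npz');im=o['im'].astype(int); p=cams.camera_params('wrist'); s=status.get_obs()
T=R.from_euler('xyz',s['tool_rot'],degrees=True).as_matrix()
g=im.min(2).astype(float)
def cross(v,th=120):  # subpixel first crossing
    i=np.argmax(v>th); return i-1+(th-v[i-1])/(v[i]-v[i-1])
top=[[200+cross(g[200:245,c]),c] for c in range(275,368,6)]
L=[[r,255+cross(g[r,255:290])] for r in range(226,262,4)]
Rt=[[r,385-cross(g[r,385:350:-1])] for r in range(226,262,4)]
tl=lambda q:((at_z(p,q,.064,True)-s['tool_pos'])@T)*1000
for n,q in (('top',top),('L',L),('R',Rt)):
    t=tl(q); print(n,np.round(t.mean(0),2),np.round(t[0],1),np.round(t[-1],1))
e=[[293.5,268],[293.5,320],[297,268],[297,376]]
g2=lambda q,z:np.round(((at_z(p,q,s['tool_pos'][2]-z,True)-s['tool_pos'])@T)*1000,1)
print(g2([[296.5,265.5],[296.5,378],[296.5,320]],.150))
E
```

```text
top [ -0.92 -32.01 232.29] [-27.3 -32.1 232.3] [ 25.5 -32.1 232.3]
L [-33.06 -19.28 232.27] [-33.  -29.2 232.3] [-33.1  -9.2 232.3]
R [ 30.89 -19.27 232.32] [ 30.9 -29.2 232.3] [ 30.9  -9.2 232.3]
[[-21.7 -21.9 150. ]
 [ 21.6 -21.9 150. ]
 [ -0.7 -22.  150. ]]
```

Call:
jog_arm:
  rows:
    - [1,-0.001,0,0.005,0,0,0]
    - [1,0,0,0.005,0,0,0]
    - [1,0,0,0.005,0,0,0]
    - [1,0,0,0.004,0,0,0]
    - [1,0,0,0.003,0,0,0]
    - [1,0,0,0.003,0,0,0]
    - [1,0,0,0.003,0,0,0]
    - [1,0,0,0,0,0,0]
    - [1,0,0,0,0,0,0]
  grip_force: 60

```text
time_s: 13.27
tool_pos: [0.5176, -0.1874, 0.2676]
tool_rot: [-180.0, 0.0, -6.0]
force: [0.8, -0.3, -1.2]
grip_width: 0.0435
```

Call:
jog_arm:
  rows:
    - [1,0,0,0.002,0,0,0]
    - [1,0,0,0.002,0,0,0]
    - [1,0,0,0.002,0,0,0]
    - [1,0,0,0.002,0,0,0]
    - [1,0,0,0.001,0,0,0]
    - [1,0,0,0,0,0,0]
    - [1,0,0,0,0,0,0]

```text
time_s: 13.85
tool_pos: [0.5179, -0.1875, 0.2597]
tool_rot: [180.0, -0.0, -6.0]
force: [-2.0, 0.7, 5.9]
grip_width: 0.0438
```

Call:
jog_arm:
  rows:
    - [1,0,0,0.001,0,0,0]
    - [1,0,0,0.001,0,0,0]
    - [1,0,0,0.001,0,0,0]
    - [1,0,0,0.001,0,0,0]
    - [1,0,0,0.001,0,0,0]
    - [1,0,0,0,0,0,0]
    - [1,0,0,0,0,0,0]

```text
time_s: 14.43
tool_pos: [0.518, -0.1874, 0.2551]
tool_rot: [180.0, -0.0, -6.0]
force: [-2.4, 1.0, 9.3]
grip_width: 0.0434
```

```bash
cat > st.py <<'E'
from h import *
a=[]
for i in range(5):
    shot('side'); s=status.get_obs(); a.append(np.r_[s['tool_pos']*1000,s['tool_rot']%360,s['force'],s['wrist_torque'],s['grip_width']*1000,s['time_s'],s['qpos'][6]])
print(np.round(np.mean(a,0),2))
E
python3 st.py
```

```text
[ 5.1795e+02 -1.8741e+02  2.5513e+02  1.7996e+02  3.5995e+02  3.5399e+02
 -2.7300e+00  8.8000e-01  8.7200e+00  2.2000e-01  6.6000e-01  1.0000e-02
  4.3480e+01  1.4580e+01  5.0000e+00]
```

Call:
jog_arm:
  rows:
    - [1,0,0,0.0007,0,0,0]
    - [1,0,0,0,0,0,3]
    - [1,0,0,0,0,0,4]
    - [1,0,0,0,0,0,4]
    - [1,0,0,0,0,0,4]
    - [1,0,0,0,0,0,0]
    - [1,0,0,0,0,0,0]

```text
time_s: 15.27
tool_pos: [0.5184, -0.1876, 0.2547]
tool_rot: [180.0, -0.2, -21.0]
force: [-1.5, -0.5, 8.7]
grip_width: 0.0437
```

```bash
python3 st.py
```

```text
[ 5.1838e+02 -1.8756e+02  2.5474e+02  1.7997e+02  3.5984e+02  3.3902e+02
 -1.9300e+00  9.8000e-01  8.5700e+00  8.0000e-02  3.9000e-01  1.1000e-01
  4.3500e+01  1.5420e+01 -9.4800e+00]
```

Call:
jog_arm:
  rows:
    - [1,0,0,0,0,0,5]
    - [1,0,0,0,0,0,5]
    - [1,0,0,0,0,0,5]
    - [1,0,0,0,0,0,5]
    - [1,0,0,0,0,0,5]
    - [1,0,0,0,0,0,5]
    - [1,0,0,0,0,0,5]
    - [1,0,0,0,0,0,5]
    - [1,0,0,0,0,0,5]
    - [1,0,0,0,0,0,5]
    - [1,0,0,0,0,0,5]
    - [1,0,0,0,0,0,0]

```text
time_s: 16.52
tool_pos: [0.5185, -0.1879, 0.2548]
tool_rot: [-179.9, -0.2, -76.2]
force: [-1.5, 0.1, 6.5]
grip_width: 0.0437
```

```bash
python3 st.py
```

```text
[ 5.1853e+02 -1.8794e+02  2.5475e+02  1.8015e+02  3.5983e+02  2.8402e+02
 -3.1000e-01 -9.1000e-01  7.8500e+00 -1.2000e-01  2.0000e-01  1.9000e-01
  4.3580e+01  1.6670e+01 -6.2730e+01]
```

Call:
jog_arm:
  rows:
    - [1,0,0,0,0,0,4]
    - [1,0,0,0,0,0,4]
    - [1,0,0,0,0,0,4]
    - [1,0,0,0,0,0,2]
    - [1,0,0,0,0,0,2]
    - [1,0,0,0,0,0,1]
    - [1,0,0,0,0,0,0]
    - [1,0,0,0,0,0,0]

```text
time_s: 17.43
tool_pos: [0.5185, -0.1881, 0.2548]
tool_rot: [-179.8, -0.1, -93.0]
force: [-0.8, -1.2, 6.8]
grip_width: 0.0435
```

```bash
python3 st.py; python3 - <<'E'
from h import *
p,im,d=shot('scene'); a=cv2.resize(im[140:260,180:320],None,fx=4,fy=4,interpolation=cv2.INTER_CUBIC)
cv2.imwrite('pics/f.png',a[:,:,::-1])
E
```

```text
[ 5.1852e+02 -1.8810e+02  2.5476e+02  1.8020e+02  3.5986e+02  2.6704e+02
 -7.0000e-01 -1.1900e+00  6.8300e+00 -2.2000e-01  2.3000e-01  3.1000e-01
  4.3530e+01  1.7580e+01 -7.9210e+01]
```

View pics/f.png

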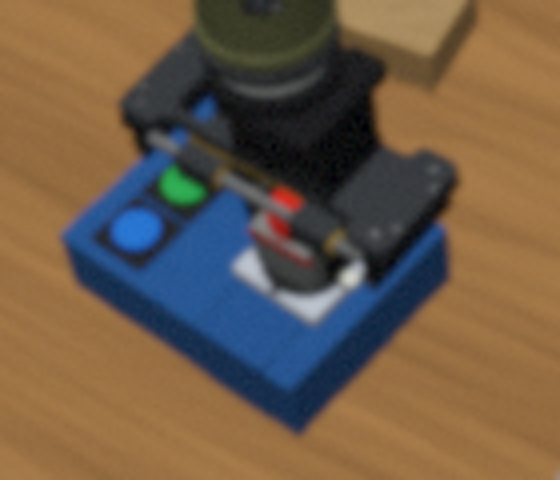

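The picture shows the red lamp seated on the plate, its ear now across the slot direction (ear at crop (350,275)). The grip width hasn't changed, so the lamp turned with the fingers. Handing in.

```bash
python3 -c "
from cell import env
print(env.sign_off())"
```

```text
the job is handed in; nothing more can be done
None
```

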